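Feed one toy wheel and nudge it into the free bay

TASK

Press the black plunger of the wheel feeder all the way down once and let it come back up, so that one wooden wheel comes out of the magazine into the lane in front. Then, with the fingertips, push that wheel sideways along the lane up to the end stop of the free end bay, so that it covers the round cork pad there. Do not lift or tip any wheel, do not press the plunger a second time, and leave the wheel already parked at the other end and the things lying around where they are.

Things in the scene. Friction and masses are not known exactly. Their poses are not given: they have to be found in the camera images.
- feeder: Wheel feeder fixed to the bench: T-shaped aluminium base, its top (deck) 10 mm above the bench. Origin on the bench under the magazine's middle; -x is the way wheels come out (roughly to the robot), y along the lane, z up. Magazine: dark wooden box 48 x 48 mm, top 58 mm above the bench, holding 3 stacked wheels; outlet at its front at deck level, 40 mm wide, 17 mm high
- plunger_cap (a point): centre of the top of the plunger's black round cap (32 mm across, 12 mm thick), 88 mm above the bench when up, at feeder x = +60 mm, y = 0 (behind the magazine); moves with the plunger. Below it a grey linkage housing, feeder x 24 to 90 mm, 47 mm wide, top 40 mm above the bench with an 8 mm collar
- plunger (a joint): plunger travel down, m: 0 up, 0.026 at its bottom stop. Springs back by itself; needs about 2 N to start, 6 N at the bottom, more if fast (press at 0.05 m/s or less). A linkage drives a blade forward 2.2 mm per mm, which fully down has pushed the lowest wheel into the lane. The next wheel drops to the deck only once the plunger is up again
- outlet (a point): middle of the lane, on the deck at feeder x = -50.5 mm, y = 0, where an ejected wheel's centre comes to rest within about 5 mm. Lane on the deck: feeder x -77 to -24 mm, y -130 to +130 mm; 5 mm high lips along both sides (at the back only beyond 24 mm from the middle), 9 mm high end stops at y = +/-130 mm; end bays centred at x = -50, y = +/-111 mm
- wheel_1: lowest wheel in the magazine, the one to be fed: plain light-wood disc 36 mm across, 14 mm thick, about 25 g, with a dark axle hole; lies flat. Origin at the centre of its underside, z up
- wheel_2: second wheel in the magazine, on top of wheel_1, same shape and origin
- wheel_3: top wheel in the magazine, same shape and origin
- parked_wheel: a wheel of the same kind already lying in one of the two end bays (left or right varies); stays there
- bay_pad: round cork pad 36 mm across let into the deck (it has no height to speak of) in the middle of the free end bay, which may be the left or the right one. Origin at its centre, on the deck, 10 mm above the bench. A wheel against the end stop is centred on it to about 2 mm along the lane
- turned_part: small pear-shaped turned wooden part, 36 mm wide, 52 mm tall, standing beside the feeder; origin at the centre of its underside; a bystander
- sanding_block: brown rubber sanding block 52 x 68 x 24 mm, lying beside the feeder; origin at the centre of its underside; a bystander
- tape_measure: yellow tape measure 38 x 83 x 60 mm, at the right of the bench; origin at the centre of its underside; a bystander
- masking_tape: roll of masking tape, 96 mm across, 24 mm high, lying at the left of the bench; origin at the centre of its underside; a bystander
- turning_gouge: wood-handled turning gouge, 335 mm long and 29 mm thick, lying across the bench behind the feeder; origin at the centre of its underside; a bystander
- pen_blank: dark square wooden blank 22 x 150 x 22 mm, lying at the right of the bench, nearer the robot; origin at the centre of its underside; a bystander
Not all that is in view belongs to the job. What is shaped like the wheel_3 but grey or orange is not meant.

How it is judged:
By the outcome, as a careful person would: the job done as asked, in the order asked, and still so for the second after the job is handed in, with the robot touching nothing.
It also fails if it takes over 43 s, if anything falls off the work surface, if the arm or the gripper's body presses on something with over 40 N, if the wrist force passes 120 N, or if a joint passes its speed limit or range.

ROBOT

A 6-joint arm with a two-finger parallel gripper is mounted at the origin on a cart in front of the work surface, level with it; the furniture and walls round the work are solid. World frame = base frame: x ahead of the robot, y to its left, z up, the work surface at z = 0. Lengths are in m, angles in rad, forces in N, time in s.
With the tool pointing down it reaches from about 0.325 to 0.9 m from the base axis. Payload 3.5 kg.
Tool frame: the origin (TCP) lies at the very end of the fingers, on their centre line; the grasp point (between the pads) lies 19 mm behind it (robot.tcp_to_grasp is the distance from the TCP to the grasp point, in m); z points along the fingers, x is the direction in which the jaws open and shut, and the axes are right-handed (so a half turn about z gives the same grasp; the last joint's range is limited). The gripper opens to 85 mm and grips with 20 to 120 N. Pads are 22 mm wide; open, the fingers measure 114 mm over their backs; the gripper's body (76 mm by 85 mm) begins 54 mm behind the grasp point. The pads swing forward as they close: fully open they stand 13 mm farther back than shut.
Start: joints at [-1.409, 0.276, -0.026, 1.268, 0, 1.467], TCP at [0.164, -0.603, 0.231] pointing down, gripper open.
Joint ranges: [-3.12, 3.12], [-0.85, 1.88], [-1.08, 1.24], [-1.95, 2.15], [-1.57, 1.53], [-3.14, 3.14]. Speed limits (rad/s): [2.57, 2.57, 3.14, 3.14, 3.14, 3.14].

INTERFACE

Orientations are given as [roll, pitch, yaw] about the fixed x, y, z axes, in that order (R = Rz(yaw) Ry(pitch) Rx(roll)).
In Python, from station import monitor, capture, workorder, finder, robot gives the robot as it stands.
- The arm moves only by the tool step_arm, never from a script. Its argument "series" is a list that holds one entry, the list of rows, each a list of 7 numbers: the shift along the tool's x, y, z in mm, then the turn, a rotation vector about the tool's x, y, z in rad, then the gripper's target within -1 to 1 (shut at 1, half-way at 0, fully open at -1). In form: [[[x, y, z, rx, ry, rz, grip], ...]]. A call has 1 to 12 rows; each row is the pose to reach, as a shift and turn from the pose commanded when the call began, along the tool's axes at that moment; what a row does not reach only later rows make up. A row lasts 1/10 s, in which the tool goes at most 50 mm and 8.59 degrees, less where a joint would pass 70% of its speed; a pose out of reach is approached as far as the arm can. A call with a gripper value outside its range is refused whole. The fingers move at their own pace and stop on an object; the grip force is fixed at half the most. Time passes only in rows, so rows that repeat a pose let the fingers close. It gives the time, the measured TCP pose, the force and the opening at its end, in the units of the state.
- monitor.sense(): the state, without advancing time (a new reading comes with each control period).
- capture(name): name is "scene" or "top"; returns a dict with "pixels" (480x640x3 uint8, blue, green, red), "depth" (480x640 float32, m along the optical axis (not along the pixel's ray), 0 where there is no reading), "camera_matrix" (3x3 intrinsics, pixels), "rvec" (rotation vector, rad) and "tvec" (3), from world to camera coordinates, as OpenCV has them. Camera axes: x right, y down, z forward; pixel columns grow to the right and rows downward; lengths in m; the calibration is good to about 2 mm. A picture is of the moment at which its call begins.
- workorder.hand_in(): hands the job in, once; it reports no verdict.
Trained networks look in a picture, given as the dict that the camera call returned (one of the last four; its "shot" number tells which), for a name from the list of things; names that differ only in an ending like _2 or _b are one class to them, and where a whole thing is asked for, a point or a joint stands for the part that bears it (a point fixed in the world has none). Each returns a list of dicts, best first, with "p" (0 to 1); they miss things now and then, are a little off and sometimes report something else, mostly with a low value. They report only what shows in the picture. A call takes as long as a camera call. They do not tell look-alikes from the thing itself.
- finder.recognise(thing, picture): "extent" ([left, top, right, bottom] as shares, 0 to 1, of the picture: columns of its width, rows of its height, round what is visible of it).
The state is a dict: "time_s": time; "joint_pos": joint angles; "joint_vel": joint speeds; "joint_torque": joint torques, N m; "ee_pos": TCP position; "orientation": TCP orientation; "wrist_force": force on the tool from outside, world axes, zero at the start; "torque": the same for the moment, N m; "gripper_width": finger opening in m.
Only numpy, scipy, OpenCV 4.12 (cv2) and the standard library are available. Lean on these libraries where they do the work, as an engineer would, in place of code of your own. Each camera call takes 0.05 s, during which the arm holds its last target. There are 200 camera calls.

## Working session

There is one attempt and no reset: what is moved stays moved. The work goes in short steps, Python scripts to look and compute and a tool call to move; the robot and the scene stay as the last step left them, time stands still between calls to the robot, and variables do not carry over. Pictures are saved under pics/ and viewed, on a budget of 10 in all, crops included, one or two more only if the job needs it, and the job is handed in when it is done.

Besides the shell and the picture viewer there is one more tool, called after "Emit:" by a JSON object that holds its "op" and its "data". step_arm: Moves the arm, as the interface text tells. Its arguments: {"type":"object","properties":{"series":{"type":"array"}},"required":["series"]}

```bash
mkdir -p pics; cat > h.py <<'E'
import numpy as np,cv2
from station import monitor,capture,workorder,finder,robot
def world(c,u,v,d=None,z=None):
    R=cv2.Rodrigues(np.array(c["rvec"],float))[0];t=np.array(c["tvec"],float).ravel();K=np.array(c["camera_matrix"])
    r=R.T@(np.linalg.inv(K)@[u,v,1]);o=-R.T@t
    if z is not None: return o+r*(z-o[2])/r[2]
    return o+r*(c["depth"][int(v),int(u)] if d is None else d)
def proj(c,p):
    return cv2.projectPoints(np.array(p,float).reshape(-1,3),np.array(c["rvec"],float),np.array(c["tvec"],float),np.array(c["camera_matrix"]),None)[0].reshape(-1,2)
E
python3 - <<'E'
from h import *
print(monitor.sense())
for n in("top","scene"):
    c=capture(n);cv2.imwrite(f"pics/{n}0.png",c["pixels"])
    print(n,c["camera_matrix"],-cv2.Rodrigues(np.array(c["rvec"],float))[0].T@np.array(c["tvec"]).ravel())
    for t in("feeder","plunger_cap","wheel_1","bay_pad","parked_wheel","turned_part","sanding_block"):
        for r in finder.recognise(t,c)[:4]:
            e=np.array(r["extent"])*[640,480,640,480]; u,v=(e[0]+e[2])/2,(e[1]+e[3])/2
            print(t,round(r["p"],2),e.round(),world(c,u,v).round(4))
E
```

```text
{'time_s': 0.0, 'joint_pos': array([-1.40940728e+00,  2.77153851e-01, -2.79021533e-02,  1.26800006e+00,
        2.01652446e-05,  1.46738872e+00]), 'joint_vel': array([-0.00133825,  0.00143635, -0.00043379,  0.00041397, -0.00033323,
       -0.00088704]), 'joint_torque': array([ 1.06794352e-03, -4.45514095e+01,  2.95199382e+01,  1.64421019e-02,
       -3.54786391e-05, -3.55156800e-06]), 'ee_pos': array([ 0.16343496, -0.6024373 ,  0.23013674]), 'orientation': array([-3.14133934e+00,  2.24558649e-03, -1.30599941e+00]), 'wrist_force': array([-0.24213552, -0.39847119, -0.13564384]), 'torque': array([-0.00160796, -0.01637489,  0.03823563]), 'gripper_width': 0.08521228981505834}
top [[458.00652832   0.         313.51312408]
 [  0.         458.00652832 231.30423434]
 [  0.           0.           1.        ]] [0.42951415 0.01076152 1.03511503]
feeder 0.78 [251. 194. 377. 290.] [ 0.5564 -0.0171  0.053 ]
feeder 0.68 [255. 264. 273. 281.] [0.4953 0.0939 0.0083]
plunger_cap 0.55 [296. 201. 310. 217.] [0.6214 0.0046 0.088 ]
plunger_cap 0.42 [137. 194. 182. 235.] [ 6.321e-01  3.315e-01 -1.000e-04]
w
[... 590 characters left out ...]
.           0.           1.        ]] [ 0.26192151 -0.55906561  0.70190948]
feeder 0.8 [240. 212. 353. 323.] [ 0.537  -0.011   0.0071]
plunger_cap 0.74 [324. 213. 336. 238.] [ 0.6219 -0.0096  0.0831]
wheel_1 0.75 [299. 243. 319. 252.] [ 0.5683 -0.0145  0.0538]
wheel_1 0.73 [230. 304. 248. 326.] [ 0.3847 -0.0608  0.0144]
wheel_1 0.59 [323. 215. 339. 235.] [ 0.6237 -0.0102  0.0855]
bay_pad 0.58 [246. 240. 266. 250.] [0.4944 0.0889 0.0119]
parked_wheel 0.58 [315. 290. 343. 309.] [ 0.5442 -0.1261  0.0214]
turned_part 0.79 [289. 204. 302. 229.] [0.6023 0.1036 0.0312]
turned_part 0.63 [321. 217. 337. 235.] [ 0.6201 -0.0082  0.0822]
sanding_block 0.89 [359. 256. 396. 290.] [ 0.6597 -0.1246  0.0247]
```

```bash
python3 - <<'E'
import cv2,numpy as np
t=cv2.imread("pics/top0.png")[170:340,220:400];s=cv2.imread("pics/scene0.png")
cv2.imwrite("pics/topc.png",cv2.resize(t,None,fx=3.5,fy=3.5,interpolation=cv2.INTER_CUBIC))
E
```

```text
(no output)
```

View pics/scene0.png

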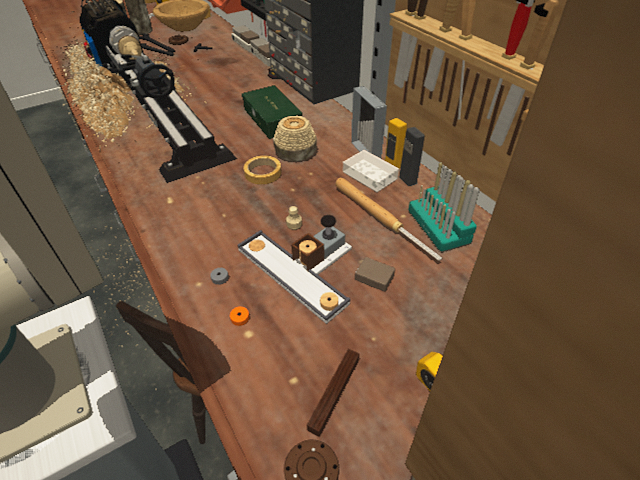

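```bash
ls pics
```

```text
scene0.png
top0.png
topc.png
```

View pics/topc.png

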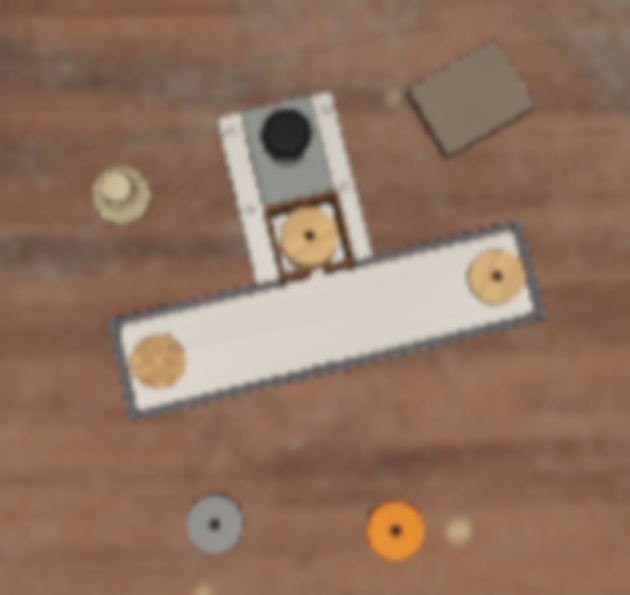

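```bash
cat >> h.py <<'E'
def fit(c,uv,m):
    W=np.array([world(c,*p,z=q[2]) for p,q in zip(uv,m)])
    from scipy.optimize import least_squares
    f=lambda s:(np.array([[np.cos(s[2])*q[0]-np.sin(s[2])*q[1]+s[0],np.sin(s[2])*q[0]+np.cos(s[2])*q[1]+s[1]] for q in m])-W[:,:2]).ravel()
    r=least_squares(f,[.55,0,.2]);return r.x,r.fun.reshape(-1,2)
E
python3 - <<'E'
from h import *
c=capture("top")
uv=np.array([[286,135],[309,235],[496,277],[157,360],[134,413],[118,320],[518,228],[542,316]])/3.5+[220,170]
m=np.array([[60,0,88],[0,0,52],[-50,-111,24],[-50,111,10],[-79,132,15],[-22,132,15],[-22,-132,15],[-79,-132,15]])/1000
x,r=fit(c,uv,m);print(x,(r*1000).round(1))
x,r=fit(c,uv[:4],m[:4]);print(x,(r*1000).round(1))
s=x
for n,q in dict(cap=m[0],outlet=[-.0505,0],pre=[-.05,-.05]).items():
    a=np.array([np.cos(s[2])*q[0]-np.sin(s[2])*q[1]+s[0],np.sin(s[2])*q[0]+np.cos(s[2])*q[1]+s[1]]);print(n,a.round(4))
# check cap with depth in both cameras
for n in("top","scene"):
    c=capture(n);d=c["depth"];v,u=np.mgrid[:480,:640];R=cv2.Rodrigues(np.array(c["rvec"],float))[0]
    P=(np.linalg.inv(c["camera_matrix"])@np.stack([u,v,np.ones_like(u)]).reshape(3,-1)*d.ravel()-np.array(c["tvec"]).reshape(3,1)).T@R
    k=(abs(P[:,2]-.088)<.004)&(np.hypot(P[:,0]-.615,P[:,1])<.03);print(n,k.sum(),P[k].mean(0),P[k].min(0),P[k].max(0))
    k=(np.hypot(P[:,0]-.3,P[:,1]+.3)<.45)&(P[:,2]>.1);print("high",k.sum(),P[k].min(0),P[k].max(0))
E
```

```text
[ 0.56653706 -0.00670211  0.21195781] [[ 2.5 -1.4]
 [-0.2 -0.9]
 [-0.2 -1.1]
 [ 0.1 -0.7]
 [ 0.7 -0.6]
 [-2.5  1.6]
 [-0.9  1. ]
 [ 0.5  2. ]]
[ 0.56597723 -0.00565736  0.21565593] [[ 1.9 -0.1]
 [-0.7  0.2]
 [-0.4 -0.1]
 [-0.8  0.1]]
cap [0.6246 0.0072]
outlet [ 0.5166 -0.0165]
pre [ 0.5278 -0.0652]
top 163 [0.62501254 0.00795211 0.08749105] [ 0.61117781 -0.00611371  0.08419495] [0.6396681  0.02357707 0.09158229]
high 21415 [ 0.08529751 -0.67125106  0.10000665] [0.71280568 0.09781788 1.03511503]
scene 128 [0.62573487 0.00336992 0.08775896] [ 0.61191143 -0.01089842  0.08404778] [0.64051592 0.02012417 0.09111375]
high 90782 [ 0.02001659 -0.57076861  0.10000839] [0.3588682  0.03786447 0.70190948]
```

View pics/top0.png

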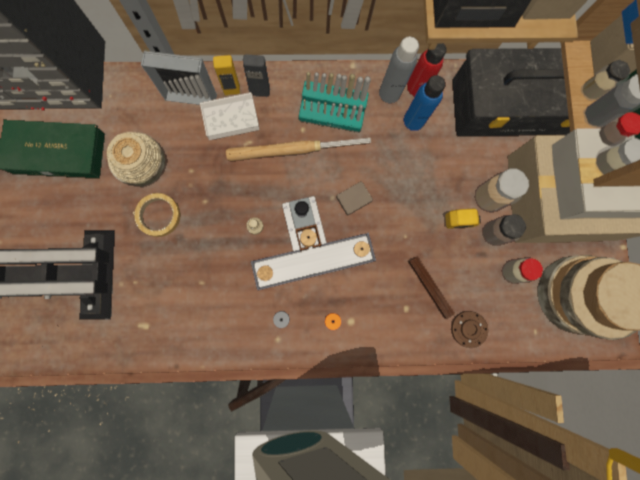

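```bash
cat > go.py <<'E'
import sys
from h import *
from scipy.spatial.transform import Rotation as Ro
def go(p,yaw):
    s=monitor.sense();R=Ro.from_euler("xyz",s["orientation"])
    T=Ro.from_euler("xyz",[np.pi,0,yaw])
    print("t",round(s["time_s"],2),"pos",s["ee_pos"].round(4),"rpy",s["orientation"].round(4),"F",s["wrist_force"].round(1),"w",round(s["gripper_width"],4))
    print("shift mm",(R.inv().apply(np.array(p)-s["ee_pos"])*1000).round(1),"rotvec",(R.inv()*T).as_rotvec().round(4))
if __name__=="__main__": go([float(a) for a in sys.argv[1:4]],float(sys.argv[4]))
E
python3 go.py .6247 .0065 .20 .2145
```

```text
t 0.95 pos [ 0.1636 -0.6032  0.2313] rpy [-3.1416 -0.     -1.306 ] F [-0.   0.1 -0.4] w 0.0855
shift mm [-467.8 -604.6   31.3] rotvec [-0.     -0.     -1.5205]
```

Emit:
{"op": "step_arm", "data": {"series": [[[-468,-605,20,0,0,-1.52,1],[-468,-605,20,0,0,-1.52,1],[-468,-605,20,0,0,-1.52,1],[-468,-605,20,0,0,-1.52,1],[-468,-605,20,0,0,-1.52,1],[-468,-605,20,0,0,-1.52,1],[-468,-605,20,0,0,-1.52,1],[-468,-605,20,0,0,-1.52,1],[-468,-605,20,0,0,-1.52,1],[-468,-605,20,0,0,-1.52,1],[-468,-605,20,0,0,-1.52,1],[-468,-605,20,0,0,-1.52,1]]]}}

```text
time_s: 2.15
ee_pos: [0.5265, -0.123, 0.2159]
orientation: [3.141, -0.001, 0.215]
wrist_force: [0.6, -1.2, -0.1]
gripper_width: -0.0004
```

```bash
python3 go.py .6247 .0065 .12 .2145
```

```text
t 2.15 pos [ 0.5265 -0.123   0.2159] rpy [ 3.1409e+00 -7.0000e-04  2.1450e-01] F [ 0.6 -1.2 -0.1] w -0.0004
shift mm [ 123.4 -105.7   95.9] rotvec [ 0.0007 -0.0007  0.    ]
```

Emit:
{"op": "step_arm", "data": {"series": [[[120,-103,0,0,0,0,1],[120,-103,50,0,0,0,1],[120,-103,50,0,0,0,1],[120,-103,80,0,0,0,1],[120,-103,80,0,0,0,1],[120,-103,80,0,0,0,1],[120,-103,80,0,0,0,1],[120,-103,80,0,0,0,1]]]}}

```text
time_s: 2.95
ee_pos: [0.6218, 0.0001, 0.1379]
orientation: [3.14, -0.003, 0.212]
wrist_force: [-0.8, -0.4, -0.2]
gripper_width: 0.0001
```

```bash
python3 go.py .6247 .0065 .092 .2145
```

```text
t 2.95 pos [6.218e-01 1.000e-04 1.379e-01] rpy [ 3.1403 -0.0034  0.2124] F [-0.8 -0.4 -0.2] w 0.0001
shift mm [ 4.  -5.7 45.9] rotvec [ 0.0013 -0.0034 -0.0021]
```

Emit:
{"op": "step_arm", "data": {"series": [[[4,-6,10,0,0,0,1],[4,-6,20,0,0,0,1],[4,-6,30,0,0,0,1],[4,-6,38,0,0,0,1],[4,-6,40,0,0,0,1],[4,-6,40,0,0,0,1],[4,-6,40,0,0,0,1]]]}}

```text
time_s: 3.65
ee_pos: [0.6237, 0.0079, 0.0957]
orientation: [3.141, -0.0, 0.214]
wrist_force: [-0.0, -0.5, 0.1]
gripper_width: -0.0
```

```bash
python3 go.py .6247 .0065 .062 .2145; python3 -c "
from h import *
c=capture('scene');cv2.imwrite('pics/s1.png',cv2.resize(c['pixels'][150:330,220:400],None,fx=3,fy=3,interpolation=2))"
```

```text
t 3.65 pos [0.6237 0.0079 0.0957] rpy [ 3.1415e+00 -3.0000e-04  2.1400e-01] F [-0.  -0.5  0.1] w -0.0
shift mm [ 0.7  1.6 33.7] rotvec [ 0.0001 -0.0003 -0.0005]
```

View pics/s1.png

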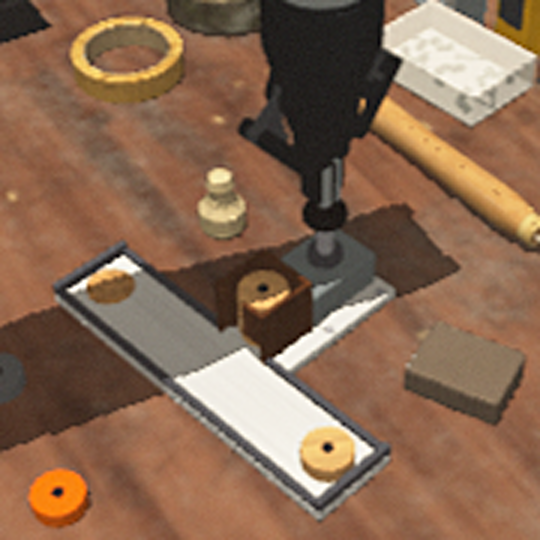

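The closed fingertips sit centred just over the cap (crop 325,210). I'm pressing slowly.

Emit:
{"op": "step_arm", "data": {"series": [[[1,1,3,0,0,0,1],[1,1,6,0,0,0,1],[1,1,9,0,0,0,1],[1,1,12,0,0,0,1],[1,1,15,0,0,0,1],[1,1,18,0,0,0,1],[1,1,21,0,0,0,1],[1,1,24,0,0,0,1],[1,1,27,0,0,0,1],[1,1,30,0,0,0,1],[1,1,32,0,0,0,1],[1,1,32,0,0,0,1]]]}}

```text
time_s: 4.9
ee_pos: [0.625, 0.0071, 0.064]
orientation: [3.141, -0.001, 0.214]
wrist_force: [-1.0, -0.1, 5.0]
gripper_width: -0.0
```

Emit:
{"op": "step_arm", "data": {"series": [[[0,0,1,0,0,0,1],[0,0,2,0,0,0,1],[0,0,2,0,0,0,1],[0,0,2,0,0,0,1]]]}}

```text
time_s: 5.3
ee_pos: [0.625, 0.0071, 0.0623]
orientation: [3.141, -0.001, 0.214]
wrist_force: [-0.7, -0.7, 6.5]
gripper_width: -0.0001
```

Emit:
{"op": "step_arm", "data": {"series": [[[0,0,1,0,0,0,1],[0,0,1,0,0,0,1],[0,0,1,0,0,0,1]]]}}

```text
time_s: 5.6
ee_pos: [0.625, 0.0071, 0.062]
orientation: [3.141, -0.001, 0.214]
wrist_force: [-2.9, 0.1, 9.8]
gripper_width: -0.0002
```

Commanded 1 mm, moved 0.3 mm, and the force jumped, so this is the bottom stop. One more small push to be sure, then I release.

Emit:
{"op": "step_arm", "data": {"series": [[[0,0,0.5,0,0,0,1],[0,0,0.5,0,0,0,1],[0,0,0.5,0,0,0,1]]]}}

```text
time_s: 5.9
ee_pos: [0.625, 0.0071, 0.062]
orientation: [3.141, -0.001, 0.214]
wrist_force: [-4.1, 0.1, 11.4]
gripper_width: -0.0
```

Emit:
{"op": "step_arm", "data": {"series": [[[0,0,-3,0,0,0,1],[0,0,-7,0,0,0,1],[0,0,-11,0,0,0,1],[0,0,-15,0,0,0,1],[0,0,-19,0,0,0,1],[0,0,-23,0,0,0,1],[0,0,-27,0,0,0,1],[0,0,-31,0,0,0,1],[0,0,-40,0,0,0,1],[0,0,-60,0,0,0,1],[0,0,-80,0,0,0,1],[0,0,-80,0,0,0,1]]]}}

```text
time_s: 7.1
ee_pos: [0.6266, 0.0071, 0.1434]
orientation: [3.14, -0.005, 0.214]
wrist_force: [-0.2, 0.4, 0.4]
gripper_width: -0.0
```

```bash
python3 go.py .5278 -.0652 .13 .2145; python3 -c "
from h import *
c=capture('scene');cv2.imwrite('pics/s2.png',cv2.resize(c['pixels'][190:330,220:400],None,fx=3.5,fy=3.5,interpolation=2))
for r in finder.recognise('wheel_1',c):
  e=np.array(r['extent'])*[640,480,640,480];print(r['p'],e.round(),world(c,(e[0]+e[2])/2,(e[1]+e[3])/2))"
```

```text
t 7.1 pos [0.6266 0.0071 0.1434] rpy [ 3.1401 -0.005   0.214 ] F [-0.2  0.4  0.4] w -0.0
shift mm [-112.    49.7   12.9] rotvec [ 0.0015 -0.005  -0.0005]
0.87 [231. 304. 249. 327.] [ 0.38530439 -0.06296745  0.01442897]
0.82 [210. 269. 228. 286.] [0.38996293 0.04547314 0.01458043]
0.75 [282. 264. 299. 274.] [ 0.519633   -0.0212315   0.02362991]
```

View pics/s2.png

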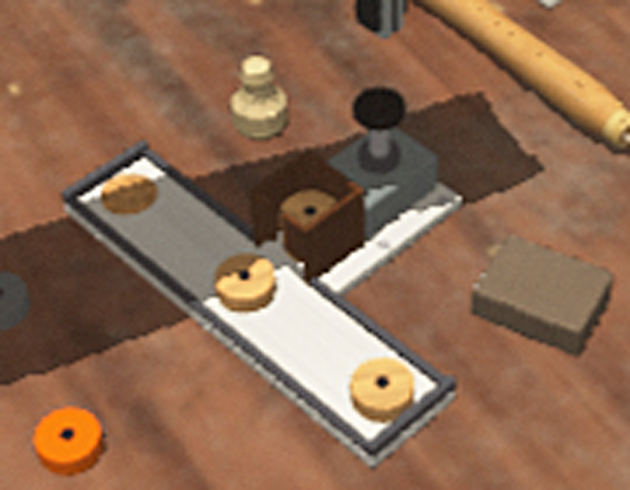

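Plunger is back up (378,105) and the wheel lies flat in mid-lane (244,282). The pad is free at (128,193). Next I move to the right side of the wheel.

Emit:
{"op": "step_arm", "data": {"series": [[[-30,15,0,0,0,0,0.72],[-65,30,0,0,0,0,0.72],[-112,51,10,0,0,0,0.72],[-112,51,40,0,0,0,0.72],[-112,51,60,0,0,0,0.72],[-112,51,70,0,0,0,0.72],[-112,51,70,0,0,0,0.72],[-112,51,70,0,0,0,0.72],[-112,51,70,0,0,0,0.72]]]}}

```text
time_s: 8.1
ee_pos: [0.5273, -0.0664, 0.0711]
orientation: [3.141, -0.002, 0.214]
wrist_force: [0.1, 0.1, -0.8]
gripper_width: 0.0119
```

```bash
python3 go.py .5282 -.0671 .014 .2145
```

```text
t 8.1 pos [ 0.5273 -0.0664  0.0711] rpy [ 3.1407e+00 -1.7000e-03  2.1450e-01] F [ 0.1  0.1 -0.8] w 0.0119
shift mm [ 0.7  0.8 57.1] rotvec [ 0.0009 -0.0017 -0.    ]
```

Emit:
{"op": "step_arm", "data": {"series": [[[0,1,15,0,0,0,0.72],[0,1,30,0,0,0,0.72],[0,1,42,0,0,0,0.72],[0,1,50,0,0,0,0.72],[0,1,54,0,0,0,0.72],[0,1,56,0,0,0,0.72],[0,1,56,0,0,0,0.72],[0,1,56,0,0,0,0.72]]]}}

```text
time_s: 8.9
ee_pos: [0.5267, -0.0675, 0.0146]
orientation: [3.141, -0.001, 0.214]
wrist_force: [-0.2, -1.5, 0.7]
gripper_width: 0.0119
```

```bash
python3 go.py .5 .059 .014 .2145; python3 -c "
from h import *
c=capture('scene');cv2.imwrite('pics/s3.png',cv2.resize(c['pixels'][190:330,220:400],None,fx=3.5,fy=3.5,interpolation=2))"
```

```text
t 8.9 pos [ 0.5267 -0.0675  0.0146] rpy [ 3.1412e+00 -7.0000e-04  2.1400e-01] F [-0.2 -1.5  0.7] w 0.0119
shift mm [   0.8 -129.3    0.5] rotvec [ 0.0004 -0.0007 -0.0005]
```

View pics/s3.png

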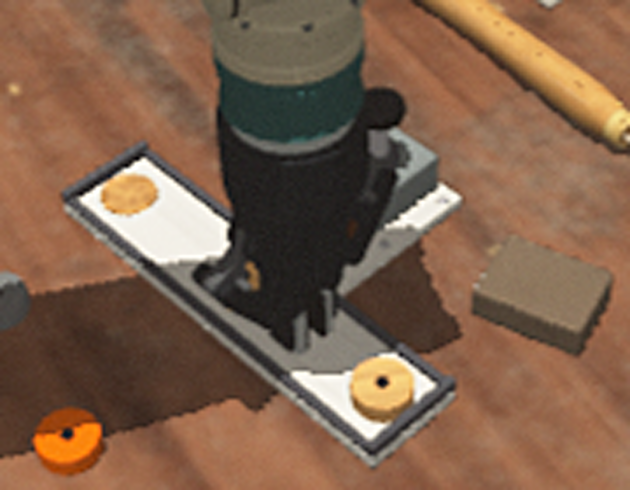

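Emit:
{"op": "step_arm", "data": {"series": [[[1,-5,0,0,0,0,0.72],[1,-10,0,0,0,0,0.72],[1,-14,0,0,0,0,0.72],[1,-18,0,0,0,0,0.72],[1,-22,0,0,0,0,0.72],[1,-26,0,0,0,0,0.72],[1,-30,0,0,0,0,0.72],[1,-34,0,0,0,0,0.72],[1,-38,0,0,0,0,0.72],[1,-42,0,0,0,0,0.72],[1,-46,0,0,0,0,0.72],[1,-50,0,0,0,0,0.72]]]}}

```text
time_s: 10.15
ee_pos: [0.5177, -0.0211, 0.0158]
orientation: [3.134, -0.0, 0.211]
wrist_force: [-2.1, -6.7, 8.6]
gripper_width: 0.0118
```

Emit:
{"op": "step_arm", "data": {"series": [[[0,-5,0,0,0,0,0.72],[0,-11,0,0,0,0,0.72],[0,-17,0,0,0,0,0.72],[0,-23,0,0,0,0,0.72],[0,-29,0,0,0,0,0.72],[0,-35,0,0,0,0,0.72],[0,-41,0,0,0,0,0.72],[0,-47,0,0,0,0,0.72],[0,-53,0,0,0,0,0.72],[0,-59,0,0,0,0,0.72],[0,-64,0,0,0,0,0.72],[0,-66,0,0,0,0,0.72]]]}}

```text
time_s: 11.35
ee_pos: [0.5022, 0.0469, 0.0139]
orientation: [-3.141, 0.001, 0.215]
wrist_force: [0.9, 0.1, 0.3]
gripper_width: 0.0119
```

```bash
python3 go.py .4983 .0658 .014 .2145; python3 -c "
from h import *
for n in('scene','top'):
  c=capture(n)
  for r in finder.recognise('wheel_1',c)[:5]:
    e=np.array(r['extent'])*[640,480,640,480];print(n,r['p'],e.round(),world(c,(e[0]+e[2])/2,(e[1]+e[3])/2))
  if n=='scene':cv2.imwrite('pics/s4.png',cv2.resize(c['pixels'][190:330,220:400],None,fx=3.5,fy=3.5,interpolation=2))"
```

```text
t 11.35 pos [0.5022 0.0469 0.0139] rpy [-3.1413e+00  5.0000e-04  2.1470e-01] F [0.9 0.1 0.3] w 0.0119
shift mm [  0.3 -19.3  -0.1] rotvec [-0.0003  0.0005  0.0002]
scene 0.7 [210. 269. 229. 287.] [0.3905575  0.0443816  0.01310411]
scene 0.59 [232. 306. 246. 324.] [ 0.38454763 -0.06074961  0.014434  ]
top 0.63 [305. 227. 317. 245.] [ 0.57119875 -0.01132323  0.0380451 ]
top 0.5 [325. 314. 342. 331.] [ 0.38178603 -0.05694648  0.01311236]
```

View pics/s4.png

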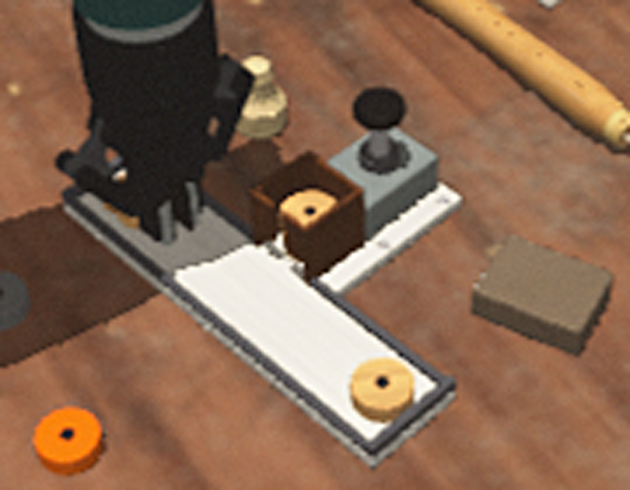

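Emit:
{"op": "step_arm", "data": {"series": [[[0,-3,0,0,0,0,0.72],[0,-6,0,0,0,0,0.72],[0,-9,0,0,0,0,0.72],[0,-12,0,0,0,0,0.72],[0,-15,0,0,0,0,0.72],[0,-17,0,0,0,0,0.72],[0,-17,0,0,0,0,0.72]]]}}

```text
time_s: 12.25
ee_pos: [0.4988, 0.0631, 0.0141]
orientation: [-3.141, 0.0, 0.214]
wrist_force: [-0.5, 0.9, 0.1]
gripper_width: 0.0118
```

Emit:
{"op": "step_arm", "data": {"series": [[[0,-1,0,0,0,0,0.72],[0,-2,0,0,0,0,0.72],[0,-2,0,0,0,0,0.72]]]}}

```text
time_s: 12.55
ee_pos: [0.4985, 0.0648, 0.0141]
orientation: [3.142, 0.0, 0.214]
wrist_force: [-0.3, 0.1, 1.1]
gripper_width: 0.0121
```

Emit:
{"op": "step_arm", "data": {"series": [[[0,-1,0,0,0,0,0.72],[0,-2,0,0,0,0,0.72],[0,-2,0,0,0,0,0.72]]]}}

```text
time_s: 12.85
ee_pos: [0.4988, 0.0654, 0.0144]
orientation: [3.138, -0.0, 0.213]
wrist_force: [0.7, -5.9, -0.4]
gripper_width: 0.0119
```

Emit:
{"op": "step_arm", "data": {"series": [[[0,-1,0,0,0,0,0.72],[0,-1,0,0,0,0,0.72]]]}}

```text
time_s: 13.05
ee_pos: [0.4989, 0.0656, 0.0146]
orientation: [3.136, -0.001, 0.213]
wrist_force: [0.7, -7.6, 0.6]
gripper_width: 0.0119
```

```bash
python3 go.py .4983 .0658 .014 .2145
```

```text
t 13.05 pos [0.4989 0.0656 0.0146] rpy [ 3.136e+00 -6.000e-04  2.129e-01] F [ 0.7 -7.6  0.6] w 0.0119
shift mm [-0.6 -0.3  0.6] rotvec [ 0.0056 -0.0006 -0.0016]
```

End stop reached: the force rises with no further motion, at the predicted position. Backing off, lifting away and looking.

Emit:
{"op": "step_arm", "data": {"series": [[[0,3,0,0,0,0,0.72],[0,10,0,0,0,0,0.72],[0,20,0,0,0,0,0.72],[0,25,0,0,0,0,0.72],[0,25,-20,0,0,0,0.72],[0,25,-50,0,0,0,0.72],[0,25,-90,0,0,0,0.72],[0,60,-120,0,0,0,0.72],[0,110,-150,0,0,0,0.72],[0,160,-170,0,0,0,0.72],[0,200,-180,0,0,0,0.72],[0,200,-180,0,0,0,0.72]]]}}

```text
time_s: 14.25
ee_pos: [0.5436, -0.1336, 0.197]
orientation: [3.136, -0.006, 0.208]
wrist_force: [0.1, 0.3, -0.1]
gripper_width: 0.0118
```

```bash
python3 -c "
from h import *
for n in('scene','top'):
  c=capture(n)
  for t in('wheel_1','bay_pad','turned_part','sanding_block'):
   for r in finder.recognise(t,c)[:5]:
    e=np.array(r['extent'])*[640,480,640,480];print(n,t,r['p'],e.round(),world(c,(e[0]+e[2])/2,(e[1]+e[3])/2,).round(4))
  if n=='scene':cv2.imwrite('pics/s5.png',cv2.resize(c['pixels'][190:330,220:400],None,fx=3.5,fy=3.5,interpolation=2))"
```

```text
scene wheel_1 0.8 [231. 304. 248. 324.] [ 0.3867 -0.0585  0.0133]
scene wheel_1 0.65 [286. 206. 302. 232.] [0.5977 0.1021 0.0279]
scene wheel_1 0.6 [248. 234. 264. 248.] [0.4942 0.0866 0.0267]
scene wheel_1 0.48 [212. 269. 229. 288.] [0.3909 0.044  0.011 ]
scene turned_part 0.58 [287. 206. 303. 231.] [0.5994 0.0998 0.0297]
scene turned_part 0.48 [244. 154. 285. 182.] [ 0.6468  0.3503 -0.0011]
scene sanding_block 0.69 [359. 258. 394. 291.] [ 0.6578 -0.1265  0.0228]
top wheel_1 0.73 [273. 312. 288. 324.] [0.3938 0.0586 0.014 ]
top wheel_1 0.57 [324. 314. 340. 332.] [ 0.3807 -0.0541  0.0117]
top wheel_1 0.56 [297. 228. 317. 245.] [ 0.5701 -0.0036  0.0367]
top wheel_1 0.46 [258. 268. 271. 280.] [0.491  0.0911 0.0286]
top wheel_1 0.29 [135. 194. 178. 235.] [ 6.338e-01  3.372e-01 -1.000e-04]
top bay_pad 0.23 [258. 267. 273. 282.] [0.4904 0.0898 0.0239]
top sanding_block 0.7 [334. 181. 370. 215.] [ 0.6583 -0.1064  0.0245]
```

View pics/s5.png

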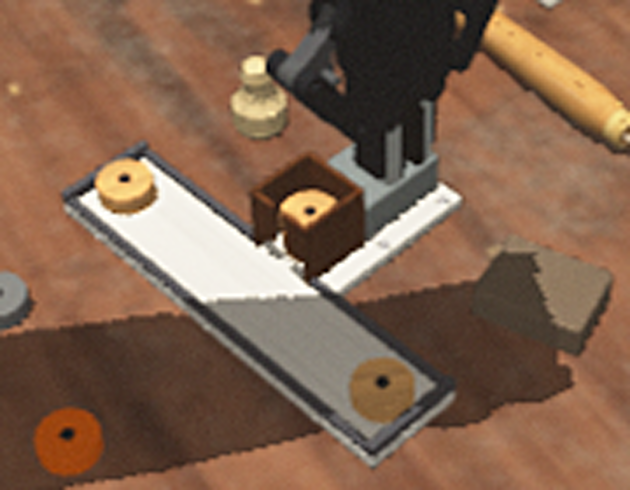

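```bash
python3 -c "
from h import *
c=capture('top');b=c['pixels']
def cen(img,z,u0,v0):
  h=cv2.cvtColor(img,cv2.COLOR_BGR2HSV);m=(h[...,1]>70)&(h[...,2]>90);w=np.zeros_like(m);cv2.circle(k:=np.zeros(m.shape,np.uint8),(u0,v0),10,1,-1)
  v,u=np.nonzero(m&(k>0));print(len(u),u.mean(),v.mean(),world(c,u.mean(),v.mean(),z=z))
cen(cv2.imread('pics/top0.png'),.010,265,273)
cen(b,.024,265,273)
print(monitor.sense()['wrist_force'].round(1))
cv2.imwrite('pics/t5.png',cv2.resize(b[190:310,230:400],None,fx=4,fy=4,interpolation=2))"
```

```text
186 264.6559139784946 272.8225806451613 [0.49426195 0.09241867 0.01      ]
201 264.13432835820896 273.00995024875624 [0.49299202 0.09244971 0.024     ]
[-0.5  0.2  0.5]
```

View pics/t5.png

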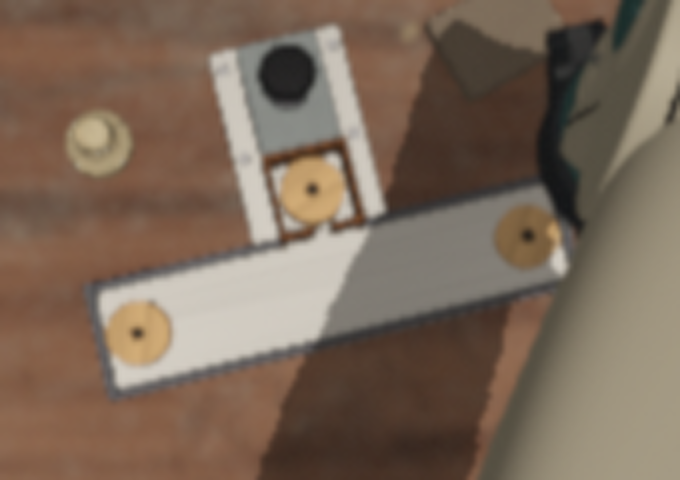

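The wheel lies flat at the left stop and covers the pad (138,332). The parked wheel (527,236), plunger (287,73) and turned part haven't moved. The robot is clear, so I'm handing in.

```bash
python3 -c "
from h import *
print(workorder.hand_in())"
```

```text
the job is handed in; nothing more can be done
None
```

The job is done and handed in at about 14.5 s, well under the 43 s limit. I pressed the plunger once to its bottom stop and it came back up by itself. One wheel came out, and I pushed it with the fingertips along the lane to the left end stop.

**Plunger:** it bottomed out about 26 mm down. Further commanded travel gave no motion, and the force rose to about 11 N.

**Wheel position:** in the top camera, the wheel centre is within about 1.5 mm of the cork pad centre, flat and fully covering it. The robot was clear of everything, with no contact force.

**Other objects:** the parked wheel, turned part and sanding block look unmoved in the pictures. I did not recheck the bystanders farther out; the arm did not work near them.

**Checks that disagreed:**
- Part-way through the push there was a brief extra force, about 7 N sideways and 9 N upward, with the tool lifting about 1 mm. I did not find the cause. It was gone by the end of the next move, and afterwards the wheel was flat and in place.
- The networks also reported the grey and orange look-alikes, and even the turned part, as wheels. I told them apart by colour and position in the pictures.

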